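# Unclip the emptied day from the pill organizer

## Task

One of the three pods clipped into the pill organizer stands with its lid open: it is empty and wants refilling. Pull that pod straight up out of its snap-fit place, leaving the two closed pods clipped in, and set it down upright with its whole base on the round coaster, without dropping it. Leave the other things on the drawer unit where they are.

Things in the scene. Friction and masses are not known exactly. Their poses are not given: they have to be found in the camera images.
- open_pod: The emptied pod: white plastic open-topped box with one inner divider, rigid, about 40 g, 46 mm (x) by 32 mm (y), 44 mm high to the rim; origin at the centre of its underside, z up. Its blue lid stands open on the +y side. At the start it is clipped in one of the dock's three places (which one varies), turned as the dock. A 3 mm rounded rib juts from each y face 7 mm up.
- open_pod_rim (a point): Centre of the emptied pod's open mouth, 44 mm above its underside. Hold the pod by its front and back (-x and +x) faces from above: these are 46 mm apart and free from 5 mm above the underside up; a grip of 40 to 50 N is fine. On its y sides there is only a 3.5 mm gap to the fins.
- open_pod_lid (a point): Top edge of the emptied pod's open lid, 44 mm wide along x: about 28 mm above the rim, leaning 12 mm outward from the pod's +y face.
- shut_pod_a: A closed pod: same white box, 46 mm (x) by 32 mm (y), 44 mm high to the rim; origin at the centre of its underside, z up. A flat blue lid, 2.5 mm thick, lies shut on its rim. Must stay clipped in.
- shut_pod_b: The other closed pod, identical to shut_pod_a. Must stay clipped in.
- dock: The organizer's grey plastic base, fixed: plate 62 (x) by 163 (y) by 8 mm, origin at the centre of its underside. Three places in a row at y = -49, 0, +49 mm; clipped-in pods stand on the plate. Fins 10 mm thick, 40 mm deep, beside each place rise to 27 mm above the underside, lips along front and back to 13 mm, outer faces at x = -27.5 and +27.5 mm.
- dock_detent (a point): Middle of the dock at the height of the spring noses, 21 mm above its underside. Two noses per place, on the fin faces, hold down the pod's ribs: a straight upward pull of about 10 to 15 N frees the pod within some 10 mm of lift, and it is clear of the fins after 20 mm.
- coaster: Round bamboo coaster, 110 mm across, 8 mm thick, flat on top, fixed; origin at the centre of its underside. It lies on the other side of the robot's midline from the dock; which side varies.
- tumbler: Bystander: empty glass tumbler, 72 mm across, 105 mm high, standing beyond the work; origin at the centre of its underside.
- reading_stand: Bystander: folding aluminium reading stand, 220 mm wide, about 230 mm high, to the robot's right; origin near the centre of its base's underside.
- pillbox_keychain: Bystander: black plastic pillbox keychain, 50 x 26 x 16 mm with a steel ring, lying near the robot; origin at the centre of the box's underside.
- hair_clip: Bystander: silver metal hair clip, 72 x 12 x 11 mm, lying to the robot's left; origin at the centre of its underside.

How it is judged (in metres and radians):
On the way:
1. the open pod is pulled up clear of the dock, upright, with both closed pods still clipped in (height (world z) of open_pod above 0.045 m and angle between open_pod's own z axis and vertical below 0.5 rad and z of each of shut_pod_a, shut_pod_b in the frame of dock below 0.011 m and distance of each of shut_pod_a, shut_pod_b from where it was at the start of the episode below 0.006 m), for 0.1 s.
At the end, for the whole second after the job is handed in: The open pod stands upright (within 6 degrees) and at rest on the coaster, its centre within 27 mm of the coaster's, so that its whole base is on it; both closed pods are still clipped in, within 6 mm of where they were and less than 3 mm up from their seats (horizontal distance between open_pod and coaster below 0.027 m and height (world z) of open_pod between 0.005 and 0.012 m and angle between open_pod's own z axis and vertical below 0.1 rad and linear speed of open_pod below 0.02 m/s and z of each of shut_pod_a, shut_pod_b in the frame of dock below 0.011 m and distance of each of shut_pod_a, shut_pod_b from where it was at the start of the episode below 0.006 m); the robot touches nothing.
It fails at once if the open pod is let go while its underside is more than 35 mm above the furniture's top (height (world z) of open_pod above 0.035 m and contact force between open_pod and the fingers below 0.02 N).
It fails at once if a closed pod is pulled out of its place (more than 15 mm) (distance of any of shut_pod_a, shut_pod_b from where it was at the start of the episode above 0.015 m).
It fails at once if a bystander is moved by more than 30 mm (distance of any of tumbler, reading_stand, pillbox_keychain, hair_clip from where it was at the start of the episode above 0.03 m).
It also fails if it takes over 43 s, if anything falls off the work surface, if the arm or the gripper's body presses on something with over 40 N, if the wrist force passes 120 N, or if a joint passes its speed limit or range.

## Robot

A 6-joint arm with a two-finger parallel gripper is mounted at the origin on the work surface. World frame = base frame: x ahead of the robot, y to its left, z up, the work surface at z = 0. Lengths are in m, angles in degrees, forces in N, time in s.
With the tool pointing down it reaches from about 0.375 to 0.9 m from the base axis. Payload 3.1 kg.
Tool frame: the origin (TCP) lies between the finger pads; the fingertips stand 11 mm ahead of it and the grasp point (between the pads) lies 8 mm behind it; z points along the fingers, y is the line along which they close (so a half turn about z gives the same grasp; the last joint's range is limited). The gripper opens to 87 mm and grips with 3 to 60 N. Pads are 19 mm wide; open, the fingers measure 117 mm over their backs; the gripper's body (75 mm by 190 mm) begins 51 mm behind the grasp point.
Start: joints at [56.866, 30.224, 82.088, -0, 67.689, -10.227], TCP at [0.243, 0.576, 0.234] pointing down, gripper open.
Joint ranges: [-176.69, 176.69], [-43.24, 126.21], [12.49, 139.97], [-82, 262], [0, 151.66], [-163.58, 163.58]. Speed limits (degrees/s): [159.86, 159.86, 180, 180, 180, 180].

## Interface

Orientations are given as a 3x3 rotation matrix whose columns are the frame's x, y, z axes.
In Python, from rig import bot, viewer, workorder, models gives the robot as it stands.
- The arm moves only by the shell command python3 -m jog 'ROWS'. ROWS is JSON, a list of rows, each a list of 7 numbers: the opening, from 0 (shut) to 1 (fully open), then the shift along the tool's x, y, z in m, then the turn, a rotation vector about the tool's x, y, z in degrees. In form: [[claw, x, y, z, ax, ay, az], ...]. A call has 1 to 20 rows; each row is the pose to reach, as a shift and turn from the pose commanded when the call began, along the tool's axes at that moment; what a row does not reach only later rows make up. A row lasts 1/8 s, in which the tool goes at most 62.5 mm and 10.7 degrees, less where a joint would pass 70% of its speed; a pose out of reach is approached as far as the arm can. A call with a gripper value outside its range is refused whole. The fingers move at their own pace and stop on an object; the grip force is fixed at half the most. Time passes only in rows, so rows that repeat a pose let the fingers close. It gives the time, the measured TCP pose, the force, the opening and the grip force at its end, in the units of the state.
- bot.read_state(): the state, without advancing time (a new reading comes with each control period).
- viewer.capture(name): name is "scene" or "top"; returns (picture, depth): 480x640x3 uint8, blue, green, red; 480x640 float32, m along the optical axis (not along the pixel's ray), 0 where there is no reading.
- viewer.camera_info(name): a dict with "fx", "fy", "cx", "cy" (pixels), "world_to_cam" (4x4, takes a point from world to camera coordinates). Camera axes: x right, y down, z forward; pixel columns grow to the right and rows downward; lengths in m; the calibration is good to about 2 mm. A picture is of the moment at which its call begins. camera_info takes no time and is no camera call.
- workorder.hand_in(): hands the job in; it is judged then, once.
Trained networks look in the newest picture that a camera, given by its name, has taken for a name from the list of things; names that differ only in an ending like _2 or _b are one class to them, and where a whole thing is asked for, a point or a joint stands for the part that bears it (a point fixed in the world has none). Each returns a list of dicts, best first, with "p" (0 to 1); they miss things now and then, are a little off and sometimes report something else, mostly with a low value. They report only what shows in the picture. A call takes as long as a camera call.
- models.outline_of(camera, thing): "mask" (480x640 bool, what is visible of it).
- models.tip_of(camera, thing): "xyz" ([x, y, z] in m, in world coordinates, good to about 4 mm: a listed point, or the origin of a listed thing).
The state is a dict: "time_s": time; "joint_positions": joint angles; "qvel": joint speeds; "tau": joint torques, N m; "position": TCP position; "tcp_rot": TCP orientation; "force": force on the tool from outside, world axes, zero at the start; "moment": the same for the moment, N m; "opening": opening from 0.0 (shut) to 1.0 (fully open); "grasp_force": force on a finger pad.
Only numpy, scipy, OpenCV 4.12 (cv2) and the standard library are available. Lean on these libraries where they do the work, as an engineer would, in place of code of your own. Each camera call takes 0.05 s, during which the arm holds its last target. There are 200 camera calls.

## Working session

There is one attempt and no reset: what is moved stays moved. The work goes in short steps, Python scripts to look and compute and a shell command to move; the robot and the scene stay as the last step left them, time stands still between calls to the robot, and variables do not carry over. Pictures are saved under pics/ and viewed, at most 10 in all, crops included, and the job is handed in when it is done.

```bash
mkdir -p pics
cat > h.py <<'E'
import numpy as np, cv2
from rig import bot, viewer, workorder, models
def cloud(name,d):
    i=viewer.camera_info(name); v,u=np.mgrid[0:480,0:640]
    P=np.stack([(u-i['cx'])/i['fx']*d,(v-i['cy'])/i['fy']*d,d,np.ones_like(d)],-1)
    return (P@np.linalg.inv(i['world_to_cam']).T)[...,:3]
E
python3 - <<'E'
from h import *
s=bot.read_state(); print(s['time_s'],s['position'],np.round(s['tcp_rot'],3).tolist(),s['opening'])
for c in ['scene','top']:
    im,d=viewer.capture(c); cv2.imwrite(f'pics/{c}0.png',im); np.save(f'{c}0.npy',d)
    i=viewer.camera_info(c); print(c,np.round(np.linalg.inv(i['world_to_cam'])[:3,3],3))
    for t in ['open_pod','open_pod_rim','open_pod_lid','shut_pod_a','dock','dock_detent','coaster']:
        print(t,[(round(r['p'],2),np.round(r['xyz'],4).tolist()) for r in models.tip_of(c,t)])
    P=cloud(c,d)
    for t in ['open_pod','dock','coaster','shut_pod_a']:
        for k,r in enumerate(models.outline_of(c,t)):
            m=r['mask']&(d>0); q=P[m]
            print('mask',t,round(r['p'],2),m.sum(),np.round(np.percentile(q,[2,50,98],axis=0),3).tolist() if len(q) else '')
            np.save(f'm_{c}_{t}_{k}.npy',r['mask'])
E
```

```text
0.0 [0.24284432 0.57511877 0.232566  ] [[-0.921, 0.389, -0.001], [0.389, 0.921, -0.002], [0.0, -0.002, -1.0]] 1.0025573048667422
scene [ 1.036 -0.681  0.749]
open_pod [(0.76, [0.5288, -0.0884, 0.0092])]
open_pod_rim [(0.8, [0.5322, -0.084, 0.0529])]
open_pod_lid []
shut_pod_a [(0.85, [0.53, -0.1846, 0.0088]), (0.76, [0.5293, -0.1319, 0.0099])]
dock []
dock_detent [(0.81, [0.5346, -0.1356, 0.0215])]
coaster [(0.57, [0.5125, 0.1412, -0.0011])]
mask open_pod 0.83 589 [[0.506, -0.102, 0.01], [0.532, -0.072, 0.047], [0.552, -0.049, 0.078]]
mask dock 0.98 623 [[0.509, -0.215, 0.001], [0.554, -0.167, 0.011], [0.564, -0.057, 0.029]]
mask dock 0.57 566 [[0.506, -0.101, 0.015], [0.531, -0.072, 0.049], [0.552, -0.056, 0.079]]
mask dock 0.21 55 [[0.552, 0.35, 0.001], [0.566, 0.378, 0.006], [0.576, 0.414, 0.013]]
mask coaster 0.85 777 [[0.462, 0.09, 0.004], [0.512, 0.136, 0.009], [0.56, 0.189, 0.012]]
mask coaster 0.47 548 [[0.512, -0.215, 0.003], [0.554, -0.176, 0.011], [0.564, -0.059, 0.029]]
mask shut_pod_a 0.94 480 [[0.512, -0.2, 0.016], [0.541, -0.19, 0.049], [0.557, -0.167, 0.057]]
mask shu
[... 317 characters left out ...]
 -0.0015])]
shut_pod_a [(0.78, [0.5367, -0.1857, 0.0127]), (0.7, [0.5288, -0.1336, 0.0044])]
dock [(0.75, [0.5277, -0.1358, -0.0015])]
dock_detent [(0.83, [0.5321, -0.1342, 0.0225])]
coaster [(0.91, [0.5119, 0.1395, -0.0003])]
mask open_pod 0.56 400 [[0.508, -0.098, 0.007], [0.531, -0.078, 0.038], [0.554, -0.053, 0.083]]
mask dock 0.98 588 [[0.501, -0.208, 0.003], [0.515, -0.123, 0.015], [0.563, -0.053, 0.034]]
mask coaster 0.65 1528 [[0.464, 0.096, 0.004], [0.513, 0.145, 0.01], [0.563, 0.194, 0.015]]
mask shut_pod_a 0.61 331 [[0.512, -0.197, 0.013], [0.531, -0.179, 0.055], [0.556, -0.162, 0.061]]
mask shut_pod_a 0.54 287 [[0.51, -0.146, 0.018], [0.529, -0.13, 0.056], [0.552, -0.115, 0.061]]
```

Run:
```python
from h import *
a=cv2.imread('pics/scene0.png'); b=cv2.imread('pics/top0.png')
def box(c):
    m=np.load(f'm_{c}_coaster_0.npy')|np.load(f'm_{c}_dock_0.npy'); y,x=np.where(m); return x.min()-40,x.max()+40,y.min()-50,y.max()+40
o=[]
for c,im in (('scene',a),('top',b)):
    x0,x1,y0,y1=[max(0,int(v)) for v in box(c)]; print(c,x0,x1,y0,y1); k=im[y0:y1,x0:x1]; s=min(800/k.shape[1],300/k.shape[0])
    k=cv2.resize(k,None,fx=s,fy=s,interpolation=cv2.INTER_CUBIC); o.append(cv2.copyMakeBorder(k,0,0,0,800-k.shape[1],cv2.BORDER_CONSTANT))
cv2.imwrite('pics/crop0.png',np.vstack(o)[:600])
# yaw/centre estimates from the blue lids & dock, pixel masks back-projected to plane
def onplane(c,m,z):
    i=viewer.camera_info(c); T=np.linalg.inv(i['world_to_cam']); v,u=np.where(m)
    r=np.stack([(u-i['cx'])/i['fx'],(v-i['cy'])/i['fy'],np.ones(len(u))],-1)@T[:3,:3].T; o=T[:3,3]
    return (o+r*((z-o[2])/r[:,2])[:,None])[:,:2]
for c,im in (('scene',a),('top',b)):
    P=cloud(c,np.load(f'{c}0.npy')); hsv=cv2.cvtColor(im,cv2.COLOR_BGR2HSV)
    reg=(P[...,0]>.47)&(P[...,0]<.6)&(P[...,1]<-.03)&(P[...,1]>-.25)
    blue=reg&(hsv[...,0]>90)&(hsv[...,0]<130)&(hsv[...,1]>90)
    n,l,st,ce=cv2.connectedComponentsWithStats(blue.astype(np.uint8))
    for k in range(1,n):
        if st[k,4]<40: continue
        z=np.median(P[l==k][:,2]); q=onplane(c,l==k,z).astype(np.float32); r=cv2.minAreaRect(q*1000)
        print(c,'blue',st[k],'z',z.round(4),'mean',q.mean(0).round(4),'rect',np.round(r[0],1),np.round(r[1],1),round(r[2],1))
    m=reg&(P[...,2]>.004); q=P[m][:,:2].astype(np.float32); print(c,'all',cv2.minAreaRect(q*1000))
    m=np.load(f'm_{c}_coaster_0.npy'); e=cv2.minEnclosingCircle((onplane(c,m,.008)*1000).astype(np.float32)); print('coaster',e, np.median(P[m][:,2]))
```

```text
scene 209 399 158 347
top 189 435 209 343
scene blue [291 236  16  16 179] z 0.0673 mean [ 0.5278 -0.0617] rect [527.3 -61. ] [36.  54.7] 36.2
scene blue [270 258  21  14 171] z 0.055 mean [ 0.53   -0.1336] rect [ 529.8 -134.9] [41.8 32.8] 1.7
scene blue [256 270  22  15 192] z 0.0552 mean [ 0.5329 -0.1826] rect [ 532.7 -183.4] [41.7 34.7] 3.6
scene all ((535.961181640625, -146.55722045898438), (114.27384185791016, 197.9440155029297), 6.916387557983398)
coaster ((513.3176879882812, 138.71925354003906), 57.19327926635742) 0.008541068118415707
top blue [332 267   5  20  89] z 0.0711 mean [ 0.5288 -0.0593] rect [528.7 -59.3] [45.4  9.5] 4.0
top blue [358 270  15  18 226] z 0.0565 mean [ 0.5322 -0.1329] rect [ 532.2 -133.4] [41.7 33.2] 2.9
top blue [379 270  15  19 235] z 0.0565 mean [ 0.5344 -0.1812] rect [ 534.7 -183.3] [43.6 33.3] 2.7
top all ((534.9764404296875, -140.00201416015625), (219.9236297607422, 129.3243408203125), 89.92970275878906)
coaster ((514.5513916015625, 145.38592529296875), 56.3114128112793) 0.010120721529428778
```

View pics/crop0.png

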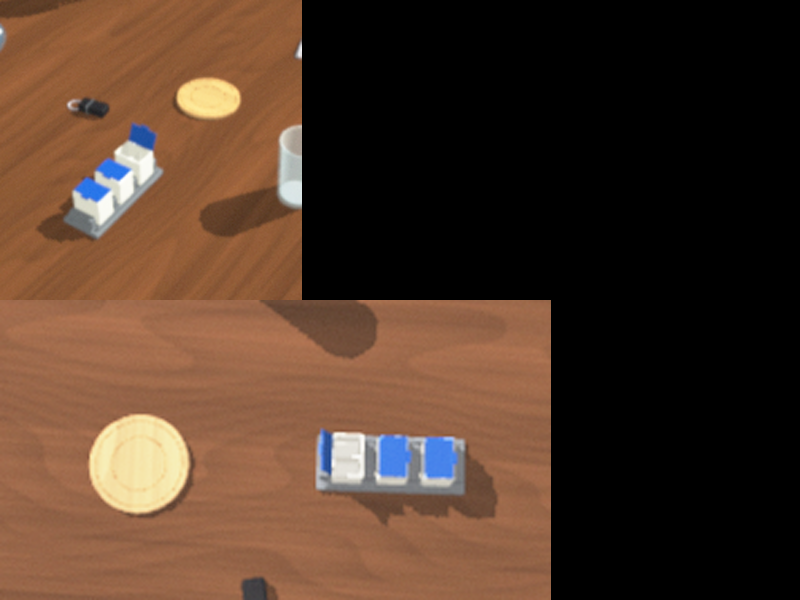

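View pics/top0.png

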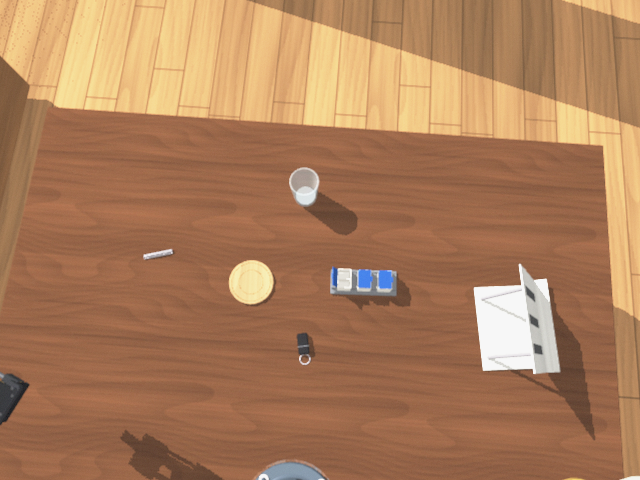

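The scene crop and top view show the open pod at the dock's +y end (top pixel ~344,279), the closed pods at ~(365,280) and (385,280), and the coaster at ~(251,282). The dock's yaw is about 3°. The lid row and the networks agree on a pod centre of about (0.529, -0.0855). Next I move above it.

```bash
python3 -m jog '[[1,-0.52,-0.497,0,0,0,64],[1,-0.52,-0.497,0,0,0,64],[1,-0.52,-0.497,0,0,0,64],[1,-0.52,-0.497,0,0,0,64],[1,-0.52,-0.497,0,0,0,64],[1,-0.52,-0.497,0,0,0,64],[1,-0.52,-0.497,0,0,0,64],[1,-0.52,-0.497,0,0,0,64],[1,-0.52,-0.497,0,0,0,64],[1,-0.52,-0.497,0,0,0,64],[1,-0.52,-0.497,0,0,0,64],[1,-0.52,-0.497,0,0,0,64],[1,-0.52,-0.497,0.03,0,0,64],[1,-0.52,-0.497,0.06,0,0,64],[1,-0.52,-0.497,0.08,0,0,64],[1,-0.52,-0.497,0.08,0,0,64],[1,-0.52,-0.497,0.08,0,0,64]]'
python3 - <<'E'
from h import *
s=bot.read_state(); print(s['time_s'],s['position'],np.round(s['tcp_rot'],4).tolist(),s['opening'],s['force'])
for c in ['scene','top']:
    im,d=viewer.capture(c); cv2.imwrite(f'pics/{c}1.png',im)
    for t in ['open_pod','open_pod_rim','open_pod_lid','shut_pod_a']:
        print(c,t,[(round(r['p'],2),np.round(r['xyz'],4).tolist()) for r in models.tip_of(c,t)])
R=s['tcp_rot']; print(R.T@(np.array([.529,-.0855,.032])-s['position']))
E
```

```text
time_s: 3.32
position: [0.5294, -0.0847, 0.1543]
tcp_rot: [[-0.054, 0.999, 0.001], [0.999, 0.054, -0.0], [-0.001, 0.001, -1.0]]
force: [0.0, -0.1, -0.0]
opening: 1.0
grasp_force: 0.0
3.325 [ 0.5294113  -0.08468546  0.15426727] [[-0.054, 0.9985, 0.0013], [0.9985, 0.054, -0.0005], [-0.0006, 0.0013, -1.0]] 0.9996816357790214 [ 0.04555861 -0.12562298 -0.00208283]
scene open_pod [(0.93, [0.527, -0.0879, 0.0097])]
scene open_pod_rim [(0.8, [0.5294, -0.0835, 0.0519])]
scene open_pod_lid [(0.77, [0.5267, -0.055, 0.0787])]
scene shut_pod_a [(0.71, [0.5307, -0.1822, 0.0069]), (0.57, [0.526, -0.1331, 0.0073])]
top open_pod []
top open_pod_rim []
top open_pod_lid []
top shut_pod_a [(0.55, [0.5388, -0.1859, 0.0098]), (0.34, [0.5285, -0.1312, 0.0045]), (0.26, [0.53, -0.1325, 0.0224])]
[-0.00072304 -0.00061147  0.12226701]
```

```bash
python3 -m jog '[[1,-0.001,0,0.03,0,0,0],[1,-0.001,0,0.06,0,0,0],[1,-0.001,0,0.08,0,0,0],[1,-0.001,0,0.095,0,0,0],[1,-0.001,0,0.11,0,0,0],[1,-0.001,0,0.122,0,0,0],[1,-0.001,0,0.122,0,0,0],[1,-0.001,0,0.122,0,0,0]]'
python3 - <<'E'
from h import *
im,d=viewer.capture('scene'); k=im[225:305,235:335]; cv2.imwrite('pics/scene2.png',cv2.resize(k,None,fx=6,fy=6,interpolation=cv2.INTER_CUBIC))
E
```

```text
time_s: 4.82
position: [0.5291, -0.0856, 0.0319]
tcp_rot: [[-0.054, 0.999, 0.001], [0.999, 0.054, -0.0], [-0.0, 0.001, -1.0]]
force: [0.5, 0.3, 0.4]
opening: 0.998
grasp_force: 0.0
```

View pics/scene2.png

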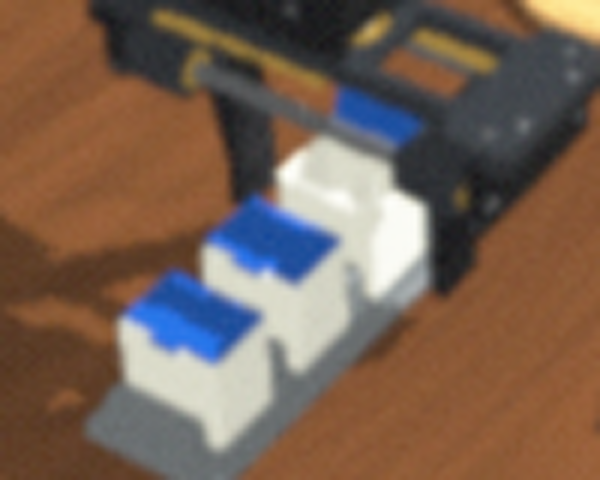

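The fingers straddle the open pod only (crop ~(250,180) and (460,200)), and the body is clear above the lid. Next I close the gripper.

```bash
python3 -m jog '[[0.5,0,0,0,0,0,0],[0.4,0,0,0,0,0,0],[0.3,0,0,0,0,0,0],[0.3,0,0,0,0,0,0],[0.3,0,0,0,0,0,0],[0.3,0,0,0,0,0,0],[0.3,0,0,0,0,0,0],[0.3,0,0,0,0,0,0]]'
```

```text
time_s: 5.88
position: [0.5288, -0.0855, 0.0315]
tcp_rot: [[-0.054, 0.999, -0.0], [0.999, 0.054, -0.0], [0.0, -0.0, -1.0]]
force: [-0.8, 0.5, 1.1]
opening: 0.528
grasp_force: 30.0
```

```bash
python3 -m jog '[[0.3,0,0,-0.003,0,0,0],[0.3,0,0,-0.006,0,0,0],[0.3,0,0,-0.009,0,0,0],[0.3,0,0,-0.012,0,0,0],[0.3,0,0,-0.015,0,0,0],[0.3,0,0,-0.018,0,0,0],[0.3,0,0,-0.021,0,0,0],[0.3,0,0,-0.024,0,0,0],[0.3,0,0,-0.030,0,0,0],[0.3,0,0,-0.036,0,0,0],[0.3,0,0,-0.042,0,0,0],[0.3,0,0,-0.048,0,0,0],[0.3,0,0,-0.054,0,0,0],[0.3,0,0,-0.060,0,0,0],[0.3,0,0,-0.060,0,0,0],[0.3,0,0,-0.060,0,0,0]]'
python3 - <<'E'
from h import *
im,d=viewer.capture('scene'); k=im[205:305,225:345]; cv2.imwrite('pics/scene3.png',cv2.resize(k,None,fx=6,fy=6,interpolation=cv2.INTER_CUBIC))
for t in ['open_pod','open_pod_rim','shut_pod_a']:
    print(t,[(round(r['p'],2),np.round(r['xyz'],4).tolist()) for r in models.tip_of('scene',t)])
E
```

```text
time_s: 7.88
position: [0.5287, -0.0854, 0.0915]
tcp_rot: [[-0.054, 0.999, -0.0], [0.999, 0.054, 0.0], [0.0, -0.0, -1.0]]
force: [0.4, 0.1, -0.7]
opening: 0.528
grasp_force: 30.0
open_pod [(0.92, [0.5269, -0.0882, 0.0682]), (0.35, [0.5307, -0.0857, 0.1142])]
open_pod_rim [(0.85, [0.5318, -0.0851, 0.1126])]
shut_pod_a [(0.93, [0.5288, -0.1831, 0.0059]), (0.74, [0.5274, -0.1342, 0.0069])]
```

View pics/scene3.png

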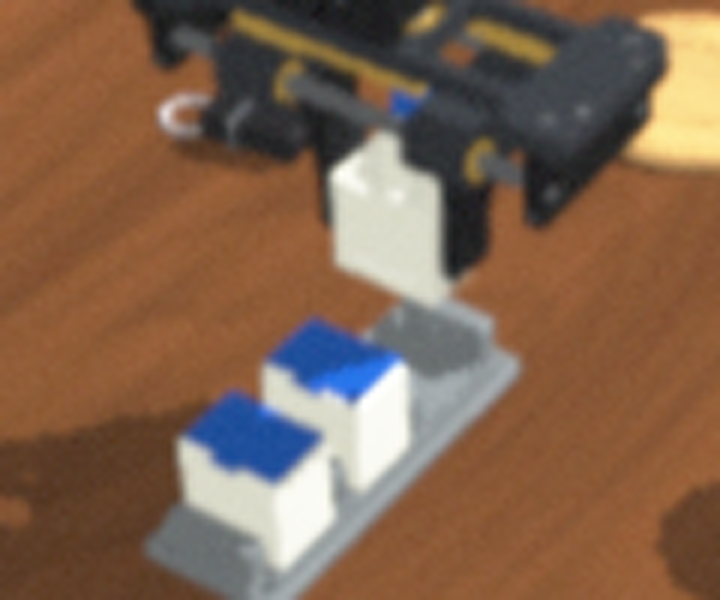

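The pod hangs upright between the fingers (crop ~(390,230)), raised about 60 mm. Both closed pods are still seated. Next I carry it over the coaster.

```bash
python3 -m jog '[[0.3,0.01,0,0,0,0,0],[0.3,0.03,-0.001,0,0,0,0],[0.3,0.055,-0.001,0,0,0,0],[0.3,0.08,-0.001,0,0,0,0],[0.3,0.11,-0.002,0,0,0,0],[0.3,0.14,-0.002,0,0,0,0],[0.3,0.17,-0.003,0,0,0,0],[0.3,0.195,-0.003,0,0,0,0],[0.3,0.215,-0.003,0,0,0,0],[0.3,0.227,-0.003,0,0,0,0],[0.3,0.227,-0.003,0.01,0,0,0],[0.3,0.227,-0.003,0.02,0,0,0],[0.3,0.227,-0.003,0.03,0,0,0],[0.3,0.227,-0.003,0.04,0,0,0],[0.3,0.227,-0.003,0.045,0,0,0],[0.3,0.227,-0.003,0.045,0,0,0],[0.3,0.227,-0.003,0.045,0,0,0]]'
python3 - <<'E'
from h import *
im,d=viewer.capture('scene'); i=viewer.camera_info('scene'); c=i['world_to_cam']@[.513,.141,.03,1]; u,v=int(c[0]/c[2]*i['fx']+i['cx']),int(c[1]/c[2]*i['fy']+i['cy']); print(u,v)
cv2.imwrite('pics/scene4.png',cv2.resize(im[v-50:v+50,u-60:u+60],None,fx=6,fy=6,interpolation=cv2.INTER_CUBIC))
P=cloud('scene',d); m=models.outline_of('scene','open_pod')
for r in m: q=P[r['mask']&(d>0)]; print(round(r['p'],2),len(q),np.percentile(q,[2,50,98],axis=0).round(3).tolist())
for t in ['open_pod','open_pod_rim','coaster','shut_pod_a']:
    print(t,[(round(r['p'],2),np.round(r['xyz'],4).tolist()) for r in models.tip_of('scene',t)])
E
```

```text
time_s: 10.2
position: [0.5138, 0.141, 0.0467]
tcp_rot: [[-0.054, 0.999, 0.001], [0.999, 0.054, 0.0], [-0.0, 0.001, -1.0]]
force: [1.0, 0.2, -0.6]
opening: 0.523
grasp_force: 30.0
340 212
0.79 358 [[0.491, 0.122, 0.027], [0.51, 0.129, 0.056], [0.537, 0.168, 0.092]]
open_pod [(0.65, [0.5146, 0.1381, 0.0248])]
open_pod_rim [(0.7, [0.5145, 0.1417, 0.0662])]
coaster [(0.79, [0.5116, 0.1413, 0.001])]
shut_pod_a [(0.7, [0.5291, -0.1843, 0.006]), (0.61, [0.5297, -0.1299, 0.0099])]
```

View pics/scene4.png

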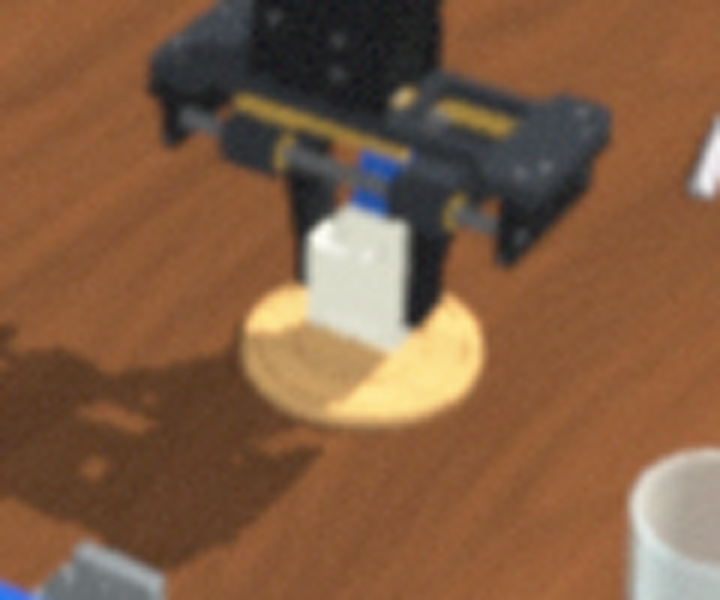

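The pod is upright and central above the coaster (pod base ~(370,335), coaster centre ~(365,352) in the crop), with about 15 mm left to go. Next I lower it in small steps.

```bash
python3 -m jog '[[0.3,0,0,0.004,0,0,0],[0.3,0,0,0.008,0,0,0],[0.3,0,0,0.011,0,0,0],[0.3,0,0,0.013,0,0,0],[0.3,0,0,0.014,0,0,0],[0.3,0,0,0.014,0,0,0],[0.3,0,0,0.014,0,0,0]]'
```

```text
time_s: 11.38
position: [0.5137, 0.141, 0.0326]
tcp_rot: [[-0.054, 0.999, 0.0], [0.999, 0.054, 0.0], [0.0, 0.0, -1.0]]
force: [-0.5, 1.2, -0.8]
opening: 0.523
grasp_force: 30.0
```

```bash
python3 -m jog '[[0.3,0,0,0.001,0,0,0],[0.3,0,0,0.001,0,0,0],[0.3,0,0,0.002,0,0,0],[0.3,0,0,0.002,0,0,0],[0.3,0,0,0.002,0,0,0]]'
```

```text
time_s: 12.0
position: [0.5136, 0.141, 0.0315]
tcp_rot: [[-0.054, 0.999, 0.0], [0.999, 0.054, -0.0], [-0.0, 0.0, -1.0]]
force: [-1.0, -0.3, 7.9]
opening: 0.527
grasp_force: 30.0
```

Contact shows as 8 N upward at the same tool height as the original grasp. I release gently, back off straight up, and check.

```bash
python3 -m jog '[[0.56,0,0,-0.001,0,0,0],[0.6,0,0,-0.001,0,0,0],[0.7,0,0,-0.001,0,0,0],[0.85,0,0,-0.001,0,0,0],[1,0,0,-0.001,0,0,0],[1,0,0,-0.001,0,0,0],[1,0,0,-0.001,0,0,0],[1,0,0,-0.001,0,0,0],[1,0,0,-0.01,0,0,0],[1,0,0,-0.03,0,0,0],[1,0,0,-0.06,0,0,0],[1,0,0,-0.1,0,0,0],[1,0,0,-0.15,0,0,0],[1,0,0,-0.2,0,0,0],[1,0,0,-0.2,0,0,0],[1,0,0,-0.2,0,0,0]]'
python3 - <<'E'
from h import *
im,d=viewer.capture('scene'); cv2.imwrite('pics/scene5.png',cv2.resize(im[160:310,230:410],None,fx=4,fy=4,interpolation=cv2.INTER_CUBIC))
for t in ['open_pod','open_pod_rim','coaster','shut_pod_a']:
    print(t,[(round(r['p'],2),np.round(r['xyz'],4).tolist()) for r in models.tip_of('scene',t)])
E
```

```text
time_s: 14.0
position: [0.5129, 0.141, 0.2306]
tcp_rot: [[-0.054, 0.999, -0.0], [0.999, 0.054, -0.0], [0.0, -0.0, -1.0]]
force: [0.4, 0.5, 0.4]
opening: 1.0
grasp_force: 0.0
open_pod [(0.57, [0.5143, 0.1387, 0.011])]
open_pod_rim [(0.8, [0.516, 0.1405, 0.054])]
coaster [(0.64, [0.5123, 0.1383, 0.0009])]
shut_pod_a [(0.87, [0.5274, -0.1368, 0.0074]), (0.61, [0.5268, -0.1809, 0.01]), (0.2, [0.536, -0.1337, 0.0232])]
```

View pics/scene5.png

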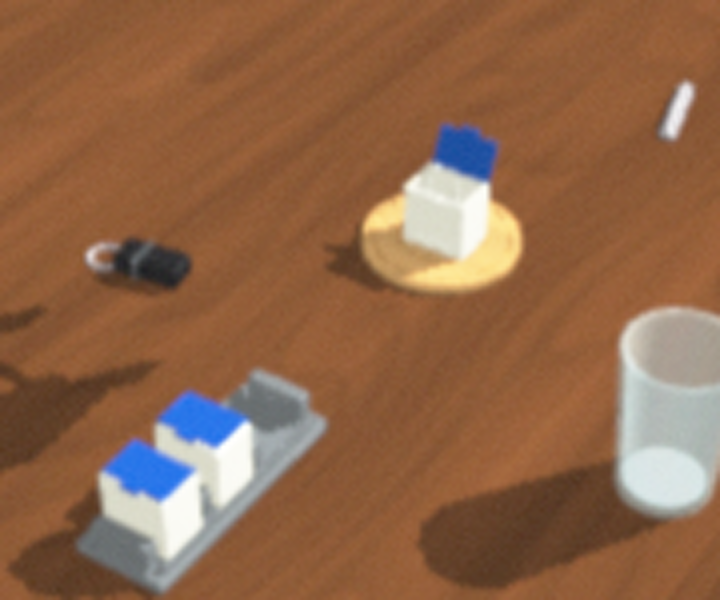

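The pod stands upright in the middle of the coaster (~(447,215)), and both closed pods are still clipped in (~(205,440) and (150,490)). The gripper is clear.

```bash
python3 -c "
from rig import workorder
print(workorder.hand_in())"
```

```text
the job is handed in; nothing more can be done
None
```

The open pod stands upright, centred on the coaster, with both closed pods still clipped in and no bystander seen to move; I handed the job in at about 14 s, and the hand-in returned no verdict.

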